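Move a row of samples to the test carrier in order from the post

TASK

Move the four sample containers one by one from the plywood board into the blue steel carrier, one to each compartment, keeping their order as counted from the black post of each rack: the container that stands nearest the board's post goes into the compartment nearest the carrier's post, the next one into the next compartment, and so on. Keep them upright, set them down without dropping them, and leave all four standing on the carrier's floor.

Things in the scene. Friction and masses are not known exactly. Their poses are not given: they have to be found in the camera images.
- bottle: small round bottle of amber glass with a black screw cap, closed: body 44 mm in diameter up to 56 mm, then a shoulder to a 20 mm neck, cap 24 mm in diameter, 84 mm high in all, about 0.16 kg. Origin: centre of its underside, z axis up; it may be turned any way about z
- jar: squat round jar of white ceramic with a steel lid (55 mm across, does not come off), the lowest and widest of the four: 56 mm in diameter up to 46 mm, 62 mm high in all, about 0.2 kg. Origin: centre of its underside, z axis up; it may be turned any way about z
- flask: tall slender aluminium sample flask with a black rubber stopper: body 40 mm in diameter up to 80 mm, cone to an 18 mm neck, stopper 22 mm in diameter, 106 mm high in all, about 0.18 kg. Origin: centre of its underside, z axis up; it may be turned any way about z
- square: square white plastic bottle with a round white cap: body 46 x 46 mm up to 58 mm, cap 28 mm in diameter, 78 mm high in all, about 0.17 kg. Origin: centre of its underside, z axis up, x and y square to its sides, within about 0.15 rad of the board's x and y
- pad_bottle: flat round cork pad on the plywood board, 68 mm across and 3 mm thick, on which the amber bottle stands at the start; fixed to the board, so it shows afterwards where that container stood. The four pads look alike. Origin: centre of its underside, 12 mm above the table (its top is at 15 mm); yaw is that of the board
- pad_jar: flat round cork pad on the plywood board, 68 mm across and 3 mm thick, on which the squat jar stands at the start; fixed to the board, so it shows afterwards where that container stood. The four pads look alike. Origin: centre of its underside, 12 mm above the table (its top is at 15 mm); yaw is that of the board
- pad_flask: flat round cork pad on the plywood board, 68 mm across and 3 mm thick, on which the tall flask stands at the start; fixed to the board, so it shows afterwards where that container stood. The four pads look alike. Origin: centre of its underside, 12 mm above the table (its top is at 15 mm); yaw is that of the board
- pad_square: flat round cork pad on the plywood board, 68 mm across and 3 mm thick, on which the square bottle stands at the start; fixed to the board, so it shows afterwards where that container stood. The four pads look alike. Origin: centre of its underside, 12 mm above the table (its top is at 15 mm); yaw is that of the board
- board: plywood board, fixed, 90 mm (x) by 350 mm (y), 12 mm thick; four cork pads in a row at y = +117, +39, -39, -117 mm. A black post with a ball head (22 mm ball, 63 mm high) at its +y end, y = +164 mm, marks the first place. Origin: centre of its underside, on the table. It lies either nearer to the robot or farther than the carrier; both are turned up to 0.2 rad
- carrier: blue painted steel tray, fixed, 88 mm (x) by 316 mm (y), empty; four compartments centred at y = -117, -39, +39, +117 mm, each 80 (x) by 74 mm (y) inside; walls 4 mm thick, tops 18 mm and inner floor 4 mm above the table. A black post with a ball head (63 mm high) just outside its -y end, y = -172 mm, marks the first compartment. Origin: centre of its underside, on the table

How it is judged:
By the outcome, as a careful person would: the job done as asked, in the order asked, and still so for the second after the job is handed in, with the robot touching nothing.
It also fails if it takes over 120 s, if anything falls off the work surface, if the arm or the gripper's body presses on something with over 40 N, if the wrist force passes 120 N, or if a joint passes its speed limit or range.

ROBOT

A 7-joint arm with a two-finger parallel gripper is mounted at the origin on the work surface. World frame = base frame: x ahead of the robot, y to its left, z up, the work surface at z = 0. Lengths are in m, angles in rad, forces in N, time in s.
With the tool pointing down it reaches from about 0.425 to 0.95 m from the base axis. Payload 4.7 kg.
Tool frame: the origin (TCP) lies on the centre line of the jaws, within the pads' length; the fingertips stand robot.nose_length ahead of it and the grasp point (between the pads) lies 8 mm behind it (robot.nose_length is the distance from the TCP to the fingertips, in m); z points along the fingers, y is the line along which they close (so a half turn about z gives the same grasp; the last joint's range is limited). The gripper opens to 85 mm and grips with 20 to 120 N. Pads are 22 mm wide; open, the fingers measure 114 mm over their backs; the gripper's body (76 mm by 85 mm) begins 54 mm behind the grasp point. The pads swing forward as they close: fully open they stand 13 mm farther back than shut.
Start: joints at [-1.368, 0.469, -0.049, 1.532, 0.024, 1.141, -0.082], TCP at [0.155, 0.657, 0.242] pointing down, gripper open.
Joint ranges: [-2.59, 2.59], [-0.33, 1.99], [-1.39, 1.29], [0.1, 2.45], [-1.04, 4.18], [0.21, 1.99], [-2.66, 2.66]. Speed limits (rad/s): [2.57, 2.57, 3.14, 3.14, 3.14, 3.14, 3.14].

INTERFACE

Orientations are given as [roll, pitch, yaw] about the fixed x, y, z axes, in that order (R = Rz(yaw) Ry(pitch) Rx(roll)).
In Python, from plant import robot gives the robot as it stands. Calls block until the motion is done:
- robot.goto(position, orientation): joint-space move of the TCP to a pose.
- robot.move_straight(position, vel=0.15, attitude=None, contact_N=None): straight line of the TCP; attitude=None keeps the orientation; vel is the mean speed in m/s. With contact_N (N) it stops when the force on the tool has changed by that much, and returns True; else False.
- robot.move_joints(angles): joint-space move.
- robot.grip(opening, strength=None): opening from 0.0 (shut) to 1.0 (fully open); strength is the grip in N (None keeps the last); returns when the fingers have stopped.
- robot.sleep(seconds).
- robot.inverse_kinematics(position, orientation): joint angles nearest the present ones, or None.
- robot.sense(): the state.
- robot.grab_frame(name): name is "side" or "top"; returns a dict with "image" (400x640x3 uint8, red, green, blue), "range_z" (400x640 float32, m along the optical axis (not along the pixel's ray), 0 where there is no reading), "fx", "fy", "cx", "cy" (pixels), "dist_coeffs" ([k1, k2, p1, p2, k3] as OpenCV has them; the pictures are not rectified), "R" (3x3) and "t" (3): a world point X has camera coordinates R X + t. Camera axes: x right, y down, z forward; pixel columns grow to the right and rows downward; lengths in m; the calibration is good to about 2 mm. A picture is of the moment at which its call begins.
A pose or a line that the arm cannot do raises robot.IKError and nothing moves.
- robot.close_job(): hands the job in; it is judged then, once.
The state is a dict: "t": time; "joint_pos": joint angles; "joint_velocities": joint speeds; "effort": joint torques, N m; "tcp_pos": TCP position; "tcp_rot": TCP orientation; "wrist_force": force on the tool from outside, world axes, zero at the start; "torque": the same for the moment, N m; "opening": opening from 0.0 (shut) to 1.0 (fully open); "gripper_force": force on a finger pad.
Only numpy, scipy, OpenCV 4.12 (cv2) and the standard library are available. Lean on these libraries where they do the work, as an engineer would, in place of code of your own. Each camera call takes 0.05 s, during which the arm holds its last target. There are 200 camera calls.

## Working session

There is one attempt and no reset: what is moved stays moved. The work goes in short steps, each a Python script; the robot and the scene stay as the last script left them, time stands still between calls to the robot, and variables do not carry over. Pictures are saved under pics/ and viewed, at most 14 in all, crops included, and the job is handed in when it is done.

```bash
ls; mkdir -p pics; python3 - <<'E'
from plant import robot
import cv2,numpy as np
print(robot.nose_length, robot.sense()['t'])
for n in("side","top"):
    f=robot.grab_frame(n)
    np.savez(f"f0_{n}.npz",**f)
    cv2.imwrite(f"pics/0_{n}.png",f["image"][:,:,::-1])
    R,t=np.array(f["R"]),np.array(f["t"]); print(n,f["fx"],f["fy"],f["cx"],f["cy"],f["dist_coeffs"],-R.T@t,R.tolist())
E
```

```text
pics
0.011 0.0
side 382.70268459814736 382.70268459814736 320.11305949626257 190.82107428228008 [-0.073456  0.        0.        0.        0.      ] [ 0.47612865 -0.55775809  0.37981585] [[0.995362066201338, -0.09594759904041521, 0.0069581179770540355], [-0.0422283433630995, -0.5007745080087306, -0.8645470832438347], [0.08643566500126583, 0.8602435413108276, -0.5025036571496723]]
top 400.8530061775762 400.8530061775762 310.95848197820675 204.53973880547304 [0.0076497 0.        0.        0.        0.       ] [ 0.52010296 -0.02188575  0.72086847] [[-0.010008775779249215, -0.9998367295654773, 0.015044554470359198], [-0.9978808461509907, 0.009019572950998781, -0.06443961660937982], [0.06429340006861488, -0.015657634418790766, -0.9978081965949289]]
```

View pics/0_side.png

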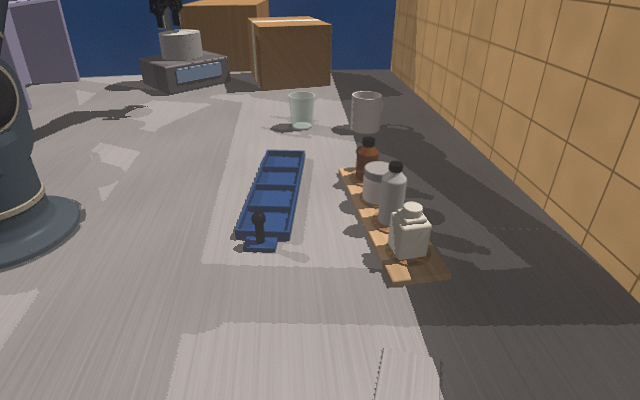

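View pics/0_top.png

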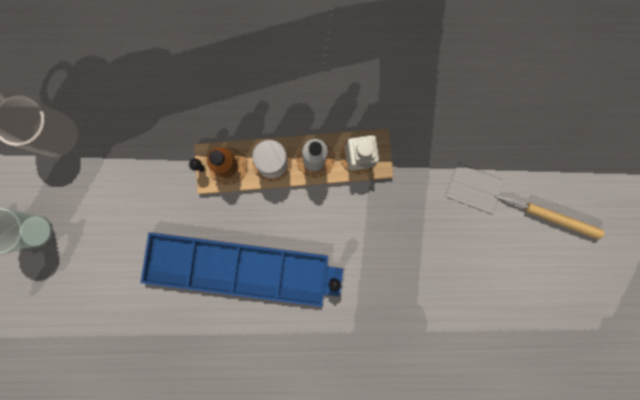

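Top view: the board is the farther rack, with its post at about (195,164). From the post the order is bottle (222,160), jar (270,159), flask (315,152), square (363,152). The carrier's post is at (335,285), its -y end, so the containers swap ends. I'll take crops to set the colour masks.

```bash
python3 - <<'E'
import cv2,numpy as np
a=np.load("f0_top.npz");b=np.load("f0_side.npz")
A=cv2.resize(a["image"][120:315,135:400,::-1],None,fx=3,fy=3,interpolation=cv2.INTER_CUBIC)
B=cv2.resize(b["image"][130:285,230:455,::-1],None,fx=3.5,fy=3.5,interpolation=cv2.INTER_CUBIC)
cv2.imwrite("pics/1_top.png",A);cv2.imwrite("pics/1_side.png",B)
E
```

```text
(no output)
```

View pics/1_top.png

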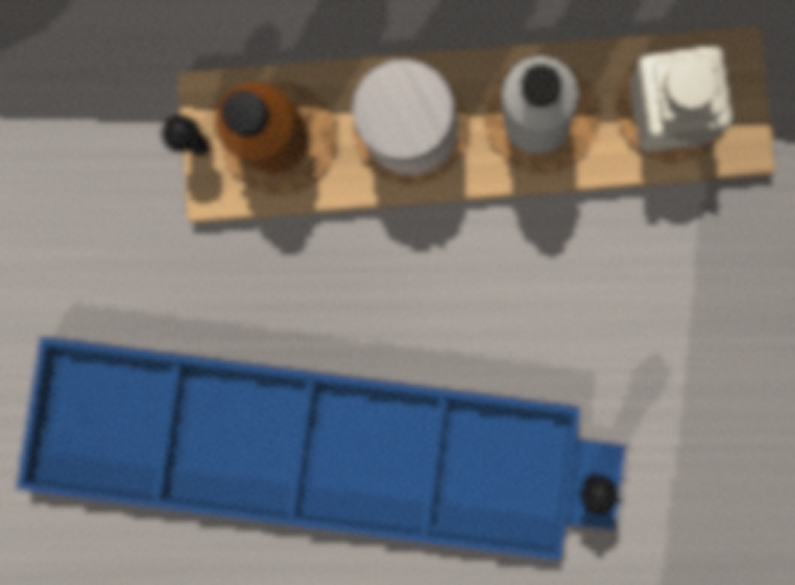

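View pics/1_side.png

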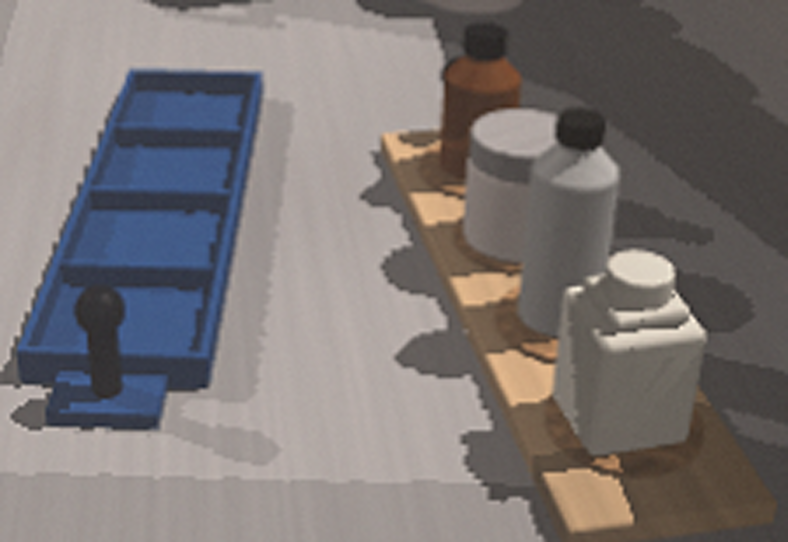

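The crops confirm the order. All four caps or lids are clear in both views, and the flask hides only the lower right of the jar in the side view. Next I'll triangulate caps, posts and carrier corners.

```bash
cat > vis.py <<'E'
import cv2,numpy as np
class Cam:
    def __init__(s,f):
        s.im=f["image"];s.rz=f["range_z"];s.K=np.array([[f["fx"],0,f["cx"]],[0,f["fy"],f["cy"]],[0,0,1]],float)
        s.d=np.array(f["dist_coeffs"]);s.R=np.array(f["R"]);s.t=np.array(f["t"]);s.c=-s.R.T@s.t
    def norm(s,p): return cv2.undistortPoints(np.array(p,float).reshape(-1,1,2),s.K,s.d)[:,0]
    def plane(s,p,z):
        v=np.c_[s.norm(p),np.ones(len(np.reshape(p,(-1,2))))]@s.R
        return s.c+v*((z-s.c[2])/v[:,2])[:,None]
    def P(s): return np.c_[s.R,s.t]
    def proj(s,X): return cv2.projectPoints(np.array(X,float).reshape(-1,1,3),cv2.Rodrigues(s.R)[0],s.t,s.K,s.d)[0][:,0]
    def blob(s,m,box):
        x0,y0,x1,y1=box; w=np.zeros(m.shape,np.uint8); w[y0:y1,x0:x1]=m[y0:y1,x0:x1]
        n,l,st,c=cv2.connectedComponentsWithStats(w); i=1+np.argmax(st[1:,4]); return c[i],st[i],l==i
def tri(A,p,B,q):
    X=cv2.triangulatePoints(A.P(),B.P(),A.norm(p).T,B.norm(q).T); X=(X[:3]/X[3]).T
    e=np.linalg.norm(A.proj(X)-np.reshape(p,(-1,2)),axis=1)
    return X,e
E
python3 - <<'E'
from vis import *
T=Cam(np.load("f0_top.npz"));S=Cam(np.load("f0_side.npz"))
np.set_printoptions(precision=4,suppress=True)
hT=cv2.cvtColor(T.im,cv2.COLOR_RGB2HSV);hS=cv2.cvtColor(S.im,cv2.COLOR_RGB2HSV)
dT=(hT[...,2]<60).astype(np.uint8);dS=(hS[...,2]<60).astype(np.uint8)
def show(n,a,b):
    X,e=tri(T,a[0],S,b[0]); print(n,"px",a[0],a[1],b[0],b[1],"X",X[0],"err",e)
show("bottlecap",T.blob(dT,(205,148,227,168)),S.blob(dS,(358,134,380,148)))
show("flaskcap",T.blob(dT,(306,140,324,158)),S.blob(dS,(386,160,405,173)))
show("boardpost",T.blob(dT,(186,155,205,172)),T.blob(dT,(186,155,205,172)))
show("carpost ball",T.blob(dT,(325,275,345,294)),S.blob(dS,(250,208,268,224)))
print("V side square",hS[200:225:3,395:432:3,2]);print("V top sq",hT[136:170:3,344:382:3,2])
print("V side jar",hS[158:186:2,362:392:2,2]);print("V top jar",hT[136:182:3,250:292:3,2])
# carrier
bT=((hT[...,0]>95)&(hT[...,0]<125)&(hT[...,1]>110)).astype(np.uint8)
c,st,m=T.blob(bT,(130,225,360,315)); m=cv2.morphologyEx(m.astype(np.uint8),cv2.MORPH_CLOSE,np.ones((9,9)))
m=cv2.morphologyEx(m,cv2.MORPH_OPEN,np.ones((33,33)))
r=cv2.minAreaRect(cv2.findContours(m,0,2)[0][0]);print(r)
bx=cv2.boxPoints(r); W=T.plane(bx,.018);print(bx,W,np.linalg.norm(W-np.roll(W,1,0),axis=1))
# range heights
for n,p in dict(bottle=(216,158),jar=(270,155),flask=(315,149),square=(365,147),floor=(190,262),floor2=(300,280),board=(340,176),table=(250,210)).items():
    z=T.rz[p[1]-2:p[1]+3,p[0]-2:p[0]+3]; q=T.norm(p)[0]; X=T.R.T@(np.r_[q,1]*np.median(z)-T.t); print(n,X)
E
```

```text
bottlecap px [216.6389 158.2639] [210 152  15  13 144] [368.3717 141.5044] [362 137  13  10 113] X [0.636  0.1162 0.0919] err [0.5476]
flaskcap px [315.0172 148.4828] [310 143  11  12 116] [395.5954 166.5649] [389 161  14  12 131] X [ 0.6456 -0.0386  0.1145] err [0.3864]
boardpost px [196.084  164.9412] [190 159  14  13 119] [196.084  164.9412] [190 159  14  13 119] X [0.4741 0.0712 0.1553] err [107.8729]
carpost ball px [334.0885 284.7257] [329 279  11  13 113] [257.8525 218.041 ] [252 212  13  12 122] X [ 0.4301 -0.0693  0.0512] err [0.0741]
V side square [[ 90  99 111  96  90  87  87  90  91  91  92  91  91]
 [ 92  99 113 155 225 222 224 222 155  89  95  91  91]
 [ 94 105 116 206 220 220 221 221 223 159  92  90  89]
 [ 92 179 158  91 185 222 221 222 224 159  72  73  74]
 [246  98 100  96 100 100 119 127 123 132  73  72  72]
 [100  99 100  97 101 104 105 111 127 211  59  72  74]
 [100 102  95 152  92  91  92 157 223 214 206  69  76]
 [ 98 101  98 106 208 187 129 147 131 121  99 230  70]
 [ 96  98 127  96  93  90 215 218 220 220 223 215 141]]
V top sq [[109 106  99  94 103 121 146 1
[... 2350 characters left out ...]
  96 130]
 [204 202 202 152  92  96  99  97 104  90  93 102 106 130]
 [208 207 208 165 107 106 103  96 102 104 106 109 108 133]]
((236.3401336669922, 269.39215087890625), (184.17898559570312, 50.700958251953125), 7.431407928466797)
[[141.7453 282.6189]
 [148.303  232.3438]
 [330.9349 256.1654]
 [324.3773 306.4405]] [[ 0.4333  0.2598  0.018 ]
 [ 0.5196  0.2501  0.018 ]
 [ 0.4749 -0.0669  0.018 ]
 [ 0.3886 -0.0543  0.018 ]] [0.3173 0.0868 0.32   0.0871]
bottle [0.6342 0.1157 0.0994]
jar [0.6425 0.0335 0.0774]
flask [ 0.6429 -0.0383  0.1209]
square [ 0.6512 -0.1184  0.0934]
floor [0.4673 0.1784 0.015 ]
floor2 [ 0.4327 -0.0124  0.0044]
board [ 0.6162 -0.0852  0.0124]
table [0.5577 0.0764 0.    ]
```

```bash
python3 - <<'E'
from vis import *
from plant import robot
T=Cam(np.load("f0_top.npz"));S=Cam(np.load("f0_side.npz"))
np.set_printoptions(precision=4,suppress=True)
VT=cv2.cvtColor(T.im,cv2.COLOR_RGB2HSV)[...,2];VS=cv2.cvtColor(S.im,cv2.COLOR_RGB2HSV)[...,2]
def ell(C,V,th,box):
    m=(V>th).astype(np.uint8); c,st,mm=C.blob(m,box)
    e=cv2.fitEllipse(cv2.convexHull(cv2.findContours(mm.astype(np.uint8),0,1)[0][0])); return np.array(e[0]),e,st
a=ell(T,VT,150,(256,136,290,178)); b=ell(S,VS,150,(362,158,391,176))
X,e=tri(T,a[0],S,b[0]); print("jar lid",a,b,X,e, "top@.077",T.plane(a[0],.077))
b=ell(S,VS,140,(403,200,424,213.__int__()))
print("sq cap side",b,"on z=.092",S.plane(b[0],.092))
m=(VT>150)|(VT>205)
# square body top: bright region extents in top view
hT=cv2.cvtColor(T.im,cv2.COLOR_RGB2HSV)
w=((VT>140)&(hT[...,1]<45)).astype(np.uint8); c,st,mm=T.blob(w,(345,134,380,165)); r=cv2.minAreaRect(cv2.findContours(mm.astype(np.uint8),0,1)[0][0]); print("sq top rect",r,T.plane(r[0],.073))
# cap top picked in the crops: top (690,83)->(365,147.7)
X,e=tri(T,[365,147.7],S,b[0]); print("sq cap",X,e)
# carrier wall-top corners, +y end; dividers
X,e=tri(T,[[148.7,232.7],[141.3,282.7]],S,[[266.6,150.6],[304.9,150.9]][::-1]) ; print("corners",X,e)
# board far corners: top crop (187,220),(772,175) ; side crop (381,134)
X,e=tri(T,[[197.5,193.2]],S,[[338.9,168.3]]); print("board corner +y -x",X,e, T.plane([[197.5,193.2],[392.3,178.3],[388.7,130]],.012))
s=robot.sense();print(s["tcp_pos"],s["tcp_rot"],s["opening"])
E
```

```text
File "<stdin>", line 11
    b=ell(S,VS,140,(403,200,424,213.__int__()))
                                   ^
SyntaxError: invalid decimal literal
```

```bash
python3 - <<'E'
from vis import *
from plant import robot
T=Cam(np.load("f0_top.npz"));S=Cam(np.load("f0_side.npz"))
np.set_printoptions(precision=4,suppress=True)
hT=cv2.cvtColor(T.im,cv2.COLOR_RGB2HSV);VT=hT[...,2];VS=cv2.cvtColor(S.im,cv2.COLOR_RGB2HSV)[...,2]
def ell(C,V,th,box):
    c,st,mm=C.blob((V>th).astype(np.uint8),box)
    e=cv2.fitEllipse(cv2.convexHull(cv2.findContours(mm.astype(np.uint8),0,1)[0][0])); return np.array(e[0]),e
a=ell(T,VT,150,(256,136,290,178)); b=ell(S,VS,150,(362,158,391,176))
print("jar lid",a,b,tri(T,a[0],S,b[0]),"top@.077",T.plane(a[0],.077))
b=ell(S,VS,140,(403,200,424,213))
print("sq cap side",b,tri(T,[365,147.7],S,b[0]))
c,st,mm=T.blob(((VT>140)&(hT[...,1]<45)).astype(np.uint8),(345,134,380,165))
r=cv2.minAreaRect(cv2.findContours(mm.astype(np.uint8),0,1)[0][0]); print("sq top rect",r)
print("carrier corners",tri(T,[[148.7,232.7],[141.3,282.7]],S,[[304.9,150.9],[266.6,150.6]]))
print("board corner",tri(T,[[197.5,193.2]],S,[[338.9,168.3]]),T.plane([[197.5,193.2],[392.3,178.3],[388.7,130]],.012))
s=robot.sense();print(s["tcp_pos"],s["tcp_rot"],s["opening"])
E
```

```text
jar lid (array([267.01  , 156.9557]), ((267.010009765625, 156.95567321777344), (32.10275650024414, 36.996620178222656), 54.0665283203125)) (array([377.8297, 167.1473]), ((377.8296813964844, 167.1472625732422), (12.933512687683105, 25.30796241760254), 91.65293884277344)) (array([[0.6394, 0.0386, 0.0752]]), array([0.2345])) top@.077 [[0.6394 0.0384 0.077 ]]
sq cap side (array([413.1664, 206.549 ]), ((413.1663513183594, 206.54904174804688), (10.390978813171387, 20.369752883911133), 104.45573425292969)) (array([[ 0.6515, -0.1189,  0.0912]]), array([0.5904]))
sq top rect ((362.8500061035156, 149.44998168945312), (26.870058059692383, 28.142852783203125), 81.8698959350586)
carrier corners (array([[0.5201, 0.25  , 0.0163],
       [0.433 , 0.2618, 0.015 ]]), array([0.6791, 0.0907]))
board corner (array([[0.5885, 0.1678, 0.0099]]), array([0.3468])) [[ 0.5877  0.1673  0.012 ]
 [ 0.6114 -0.1787  0.012 ]
 [ 0.6988 -0.1742  0.012 ]]
[0.1549 0.6565 0.2413] [-3.1398  0.0001  2.9099] 1.0000214420440336
```

All measurements agree: cap spacing is 155 mm against 156, the carrier is 318 × 87 mm, its ball is at z = 51 mm, and the wall tops are at about 16–18 mm. Writing the cycle now and running the bottle first.

```bash
cat > job.py <<'E'
from plant import robot
import numpy as np
PI=np.pi
OBJ=dict(bottle=(.636,.1162),jar=(.6394,.0386),flask=(.6456,-.0386),square=(.6512,-.1185))
YAW=dict(bottle=.065,jar=.065,flask=.065,square=.125)
H=dict(bottle=.030,jar=.028,flask=.054,square=.030)      # TCP above the underside
SLOT=dict(bottle=-.117,jar=-.039,flask=.039,square=.117)
CC=np.array([.4541,.0980]);CY=-.141
def place(n): return CC+SLOT[n]*np.array([-np.sin(CY),np.cos(CY)])
def down(b): return [PI,0,b+S*PI/2]
S=1
def cycle(n):
    p,q,h=np.array(OBJ[n]),place(n),H[n]
    g,hi=.015+h,.150+h
    o1,o2=down(YAW[n]),down(CY)
    robot.goto([*p,.150+max(h,.03)],o1)
    if robot.move_straight([*p,g],vel=.10,contact_N=8): print("contact on approach",robot.sense()["tcp_pos"]); return False
    robot.grip(0,60); s=robot.sense(); print(n,"gripped",s["opening"],s["gripper_force"])
    if s["opening"]<.3: return False
    robot.move_straight([*p,hi],vel=.12)
    robot.move_straight([*q,hi],vel=.15,attitude=o2)
    robot.move_straight([*q,.004+h+.012],vel=.10); robot.sleep(.3)
    c=robot.move_straight([*q,.004+h-.003],vel=.015,contact_N=4)
    s=robot.sense(); print("set down, contact",c,"underside z",s["tcp_pos"][2]-h,"open",s["opening"],s["gripper_force"],"F",s["wrist_force"])
    if not c: print("no floor felt")
    robot.grip(.95 if n!="jar" else 1.0); robot.sleep(.2)
    robot.move_straight([*q,.150+h],vel=.10); print("t",robot.sense()["t"]); return True
E
python3 - <<'E'
import job;from job import *
for s in(1,-1):
    job.S=s
    for n in OBJ:
        for xyz,b in(([*OBJ[n],.015+H[n]],YAW[n]),([*OBJ[n],.15+H[n]],YAW[n]),([*place(n),.004+H[n]],CY),([*place(n),.15+H[n]],CY)):
            j=robot.inverse_kinematics(xyz,down(b)); print(s,n,np.round(xyz,3),None if j is None else np.round(j,2))
E
```

```text
1 bottle [0.636 0.116 0.045] [-0.58  0.68  0.48  1.78 -0.43  0.78  0.18]
1 bottle [0.636 0.116 0.18 ] [-0.63  0.52  0.55  1.7  -0.31  1.01  0.09]
1 bottle [ 0.438 -0.018  0.034] [-0.62  0.51  0.71  2.28 -0.65  0.55  0.46]
1 bottle [ 0.438 -0.018  0.18 ] [-0.74  0.18  0.78  2.17 -0.17  0.85  0.  ]
1 jar [0.639 0.039 0.043] [-0.47  0.68  0.49  1.8  -0.44  0.77  0.31]
1 jar [0.639 0.039 0.178] [-0.54  0.52  0.59  1.71 -0.33  1.01  0.23]
1 jar [0.449 0.059 0.032] [-0.56  0.46  0.42  2.24 -0.39  0.5   0.02]
1 jar [0.449 0.059 0.178] [-0.75  0.2   0.61  2.14 -0.15  0.85 -0.2 ]
1 flask [ 0.646 -0.039  0.069] [-0.37  0.66  0.53  1.77 -0.44  0.83  0.43]
1 flask [ 0.646 -0.039  0.204] [-0.46  0.52  0.66  1.68 -0.35  1.07  0.37]
1 flask [0.46  0.137 0.058] [-0.7   0.44  0.4   2.17 -0.3   0.59 -0.22]
1 flask [0.46  0.137 0.204] [-0.82  0.2   0.51  2.05 -0.12  0.92 -0.38]
1 square [ 0.651 -0.118  0.045] [-0.31  0.75  0.64  1.75 -0.58  0.84  0.72]
1 square [ 0.651 -0.118  0.18 ] [-0.46  0.64  0.87  1.67 -0.54  1.09  0.7 ]
1 square [0.471 0.214 0.034] [-0.79  0.52  0.36  2.09 -0.33  0.58 -0.34]
1 s
[... 555 characters left out ...]
1.18  2.18  1.    0.9   1.85]
-1 jar [0.449 0.059 0.178] [ 0.73  0.41 -1.16  2.07  0.46  0.96  2.33]
-1 flask [ 0.646 -0.039  0.069] [-0.69  0.91  1.1   1.79 -0.93  1.07 -2.3 ]
-1 flask [ 0.646 -0.039  0.204] [-0.71  0.69  1.11  1.69 -0.66  1.19 -2.5 ]
-1 flask [0.46  0.137 0.058] [-0.26  0.42 -0.14  2.14  0.1   0.58  2.52]
-1 flask [0.46  0.137 0.204] [-0.41  0.19  0.04  2.03 -0.01  0.92  2.63]
-1 square [ 0.651 -0.118  0.045] [-0.55  0.97  1.1   1.76 -0.99  1.08 -2.1 ]
-1 square [ 0.651 -0.118  0.18 ] [-0.57  0.75  1.11  1.67 -0.72  1.18 -2.29]
-1 square [0.471 0.214 0.034] [-0.34  0.51 -0.21  2.07  0.19  0.58  2.32]
-1 square [0.471 0.214 0.18 ] [-0.41  0.29 -0.11  1.97  0.04  0.89  2.45]
```

```bash
python3 - <<'E'
from job import *
import cv2
r=cycle("bottle"); print(r)
f=robot.grab_frame("side"); cv2.imwrite("pics/2_side.png",f["image"][100:300,180:480,::-1].repeat(2,0).repeat(2,1))
E
```

```text
bottle gripped 0.4989908407116505 61.18467282503843
set down, contact True underside z 0.004549444267966517 open 0.49858093424584704 61.48626051843166 F [-0.95164108  0.23394017  6.14079066]
t 12.475
True
```

View pics/2_side.png

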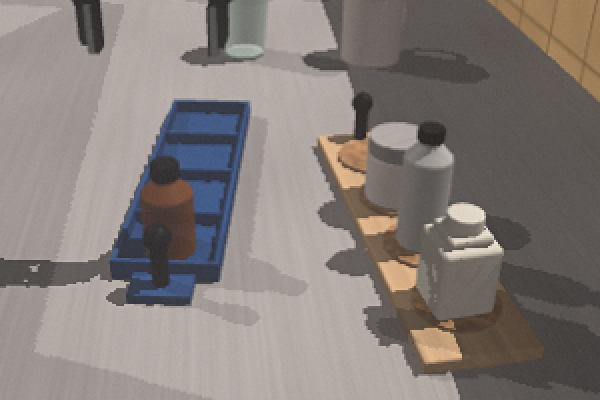

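The crop shows the bottle upright in the first compartment, beside the carrier's post (crop (167,210)). Its board pad is empty and the other three are undisturbed. Continuing, with the script stopping on any failure.

```bash
python3 - <<'E'
from job import *
import cv2
for n in("jar","flask","square"):
    if not cycle(n): print("STOP",n); break
else:
    robot.move_straight([*place("square"),.26],vel=.15); robot.move_joints([-1.368,.469,-.049,1.532,.024,1.141,-.082])
print(robot.sense()["t"])
for k,(a,b,c,d) in dict(side=(110,290,180,470),top=(120,320,130,400)).items():
    f=robot.grab_frame(k); np.savez(f"f3_{k}.npz",**f); cv2.imwrite(f"pics/3_{k}.png",f["image"][a:b,c:d,::-1].repeat(2,0).repeat(2,1))
E
```

```text
jar gripped 0.6350539428014402 64.26204001531005
set down, contact True underside z 0.004906747953761236 open 0.6363253688267252 64.29437968879938 F [-0.69232942  1.11976966  5.92729799]
t 22.7
flask gripped 0.45075561881123777 60.340985571965575
set down, contact True underside z 0.004379699037697839 open 0.4553763731998462 60.892211962491274 F [-0.12243402  0.06067741  5.12882853]
t 33.55
square gripped 0.5312225748062055 62.12119102478027
set down, contact True underside z 0.004476993676260595 open 0.5338256595051956 62.279452085494995 F [-1.09209789 -0.5698988   4.42905534]
t 45.425
48.075
```

View pics/3_side.png

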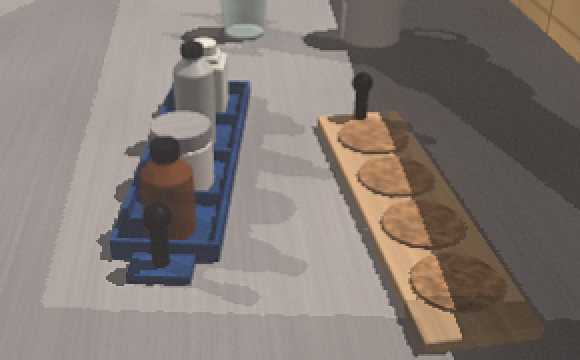

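View pics/3_top.png

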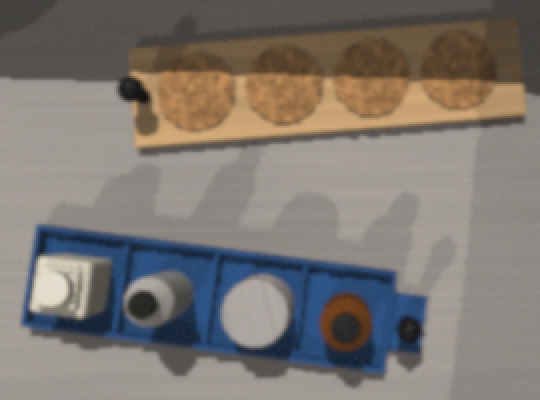

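The side view shows all pads empty. In the top crop, from the carrier's post: bottle (345,325), jar (257,310), flask (145,303), square (65,287), all upright. I'll check the top heights by two views and hand in if they agree.

```bash
python3 - <<'E'
from vis import *; from job import *
T=Cam(np.load("f3_top.npz"));S=Cam(np.load("f3_side.npz")); ok=True
# cap/lid-top centres read from the crops (top px/2 + (130,120); side px/2 + (180,110))
pts=dict(bottle=((345,327),(165,147),.088),jar=((256,311),(181,130),.066),flask=((143,304),(192,47),.110),square=((55,290),(207,44),.082))
for n,(a,b,h) in pts.items():
    p=np.array(a)/2+[130,120]; X,e=tri(T,p,S,np.array(b)/2+[180,110])
    i,j=p.astype(int); X2=T.R.T@(np.r_[T.norm(p)[0],1]*np.median(T.rz[j-2:j+3,i-2:i+3])-T.t)
    off=X2[:2]-place(n); print(n,X[0].round(4),X2.round(4),"want z",h,"offset",off.round(4)); ok&=abs(X2[2]-h)<.005 and abs(X[0,2]-h)<.02 and np.abs(off).max()<.009
print(ok)
if ok: print(robot.close_job())
E
```

```text
bottle [ 0.4372 -0.0173  0.0823] [ 0.4375 -0.0174  0.0885] want z 0.088 offset [-0.0001  0.0005]
jar [0.4477 0.0553 0.0589] [0.4483 0.0545 0.0662] want z 0.066 offset [-0.0004 -0.0049]
flask [0.4594 0.135  0.1065] [0.4594 0.134  0.1106] want z 0.11 offset [-0.0002 -0.0026]
square [0.4711 0.211  0.0796] [0.4683 0.2099 0.0826] want z 0.082 offset [-0.0022 -0.0039]
True
the job is handed in; nothing more can be done
None
```

All four containers stand upright on the carrier's floor in post order (bottle, jar, flask, square), each within about 5 mm of its compartment's centre, and the job was handed in at about 48 s.

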